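Slide a vial tray past its spring catch

ROBOT

A 6-joint arm with a two-finger parallel gripper is mounted at the origin on the work surface. World frame = base frame: x ahead of the robot, y to its left, z up, the work surface at z = 0. Lengths are in m, angles in rad, forces in N, time in s.
With the tool pointing down it reaches from about 0.325 to 0.85 m from the base axis. Payload 4.4 kg.
Tool frame: the origin (TCP) lies where the fingers leave the gripper's body, on its centre line; the fingertips stand manip.tips_ahead ahead of it and the grasp point (between the pads) lies 78 mm ahead of it (manip.tips_ahead is the distance from the TCP to the fingertips, in m); z points along the fingers, y is the line along which they close (so a half turn about z gives the same grasp; the last joint's range is limited). The gripper opens to 94 mm and grips with 3 to 60 N. Pads are 16 mm wide; open, the fingers measure 119 mm over their backs; the gripper's body (75 mm by 177 mm) begins 78 mm behind the grasp point.
Start: joints at [-1.373, 0.207, 1.542, -0, 1.393, -0.15], TCP at [0.197, -0.54, 0.303] pointing down, gripper open.
Joint ranges: [-2.73, 2.73], [-0.86, 2.22], [0.23, 2.46], [-1.11, 4.25], [0.08, 2.63], [-2.82, 2.82]. Speed limits (rad/s): [2.79, 2.79, 3.14, 3.14, 3.14, 3.14].

INTERFACE

Orientations are given as [roll, pitch, yaw] about the fixed x, y, z axes, in that order (R = Rz(yaw) Ry(pitch) Rx(roll)).
In Python, from bench import manip gives the robot as it stands.
- The arm moves only by the tool send_rows, never from a script. Its arguments are lists of equal length, an entry for each row: "turn": the turn, a rotation vector about the tool's x, y, z in degrees, a list of three; "travel": the shift along the tool's x, y, z in m, a list of three; "grip": the opening in per cent of the stroke, from 0 (shut) to 100 (fully open). A call has 1 to 12 rows; each row shifts and turns the commanded pose from where the row before left it, along the tool's axes as they then stand; what a row does not reach is not made up. A row lasts 1/12 s, in which the tool goes at most 41.7 mm and 7.16 degrees, less where a joint would pass 70% of its speed; a pose out of reach is approached as far as the arm can. A call with a gripper value outside its range is refused whole. The fingers move at their own pace and stop on an object; the grip force is fixed at half the most. Time passes only in rows, so rows that do not move let the fingers close. It gives the time, the measured TCP pose, the force, the opening and the grip force at its end, in the units of the state.
- manip.state(): the state, without advancing time (a new reading comes with each control period).
- manip.read_camera(name): name is "scene" or "top" or "wrist"; returns a dict with "image" (420x560x3 uint8, red, green, blue), "fx", "fy", "cx", "cy" (pixels), "R" (3x3) and "t" (3): a world point X has camera coordinates R X + t. Camera axes: x right, y down, z forward; pixel columns grow to the right and rows downward; lengths in m; the calibration is good to about 2 mm. A picture is of the moment at which its call begins. There is no depth.
- manip.sign_off(): hands the job in; it is judged then, once.
The state is a dict: "time_s": time; "qpos": joint angles; "joint_vel": joint speeds; "joint_efforts": joint torques, N m; "eef_pos": TCP position; "tool_rot": TCP orientation; "ft_force": force on the tool from outside, world axes, zero at the start; "ft_torque": the same for the moment, N m; "grip_width": finger opening in m; "gripper_force": force on a finger pad.
Only numpy, scipy, OpenCV 4.12 (cv2) and the standard library are available. Lean on these libraries where they do the work, as an engineer would, in place of code of your own. Each camera call takes 0.05 s, during which the arm holds its last target. There are 200 camera calls.

TASK

Press the steel spring strip behind the vial tray right down with the fingertips so that the two catch teeth drop, and, keeping it pressed down, push the tray along its track past the teeth until it is fully home against the warmer. Then let go so that the teeth spring up behind the tray, and move clear. Do not lift or tip the tray, and leave the glassware and the loose vial beside the track where they are.

Things in the scene. Friction and masses are not known exactly. Their poses are not given: they have to be found in the camera images.
- dock: Fixed straight track. Origin on the bench, on the centre line, midway between the two catch teeth. x points along the track towards the warmer (the way to push; 60 to 120 degrees left of the robot's +x), z up. It starts at x = -180 mm. Grey painted rails at |y| = 44 to 66 mm carry the tray 34 mm above the bench; their lips (|y| over 52 mm, top 48 mm high) keep it from lifting.
- track_end (a point): Centre of the end stop, 55 mm above the bench: the flat face, at dock x = +104 mm, of the white and blue vial warmer (150 mm deep, 180 mm wide, 95 mm high). The tray's front meets it when home.
- catch (a joint): Travel of the spring catch in m: 0 up, 0.014 fully down; moves straight down, about 3 N to start and 7 N at the bottom, and springs back up. One steel piece: a flat strip and two teeth. The teeth clear the tray only from about 10 mm down: press it to the bottom and keep it there while any part of the tray is over the teeth.
- treadle (a point): Point on the strip's top face, on the centre line, at dock x = -150 mm, behind the tray; moves with the strip. The strip is 48 mm wide, runs from dock x = -170 to +26 mm (also under the tray), its top 38 mm above the bench when up and 24 mm when down. Open from above behind the tray. Press it anywhere; fingers may slide along it while pressing.
- tooth (a point): Top centre of the tooth on the dock's +y side; its twin is at -y. Each spans dock x = -4 to +4 mm and |y| = 29 to 42 mm, so pressing fingers can pass through the 58 mm between them. Tops 43 mm above the bench when up (they block the tray's runners), 29 mm when down.
- tray_push (a point): Centre of the outer face of the tray's flat rear wall, the face to push, 59 mm above the bench; x towards the warmer. The wall is 96 mm wide, top 72 mm above the bench, lower edge 42 mm in the middle (the strip passes under). In the dock frame it starts at x = -125 to -100 mm and is at +14 mm when fully home; the teeth rise freely behind it from +4 mm on.
- tray: The loose white tray, 90 mm long, 111 mm wide over its runners, about 0.35 kg, with nine fixed amber vials whose caps reach 78 mm above the bench. Origin at the centre of its underside, 45 mm ahead of its rear face, 34 mm above the bench; x towards the warmer, z up.
- flask: Bystander beside the track: conical glass flask, 74 mm across its foot, 112 mm tall; origin at the centre of its underside.
- reagent: Bystander beside the track: amber bottle 60 mm across, 120 mm tall; origin at the centre of its underside.
- beaker: Bystander beside the track: glass beaker 64 mm across, 80 mm tall; origin at the centre of its underside.
- vial: Bystander beside the track: loose capped vial, 22 mm across, 32 mm tall; origin at the centre of its underside.
Not all that is in view belongs to the job. What is shaped like the tray but purple is not meant.

How it is judged:
By the outcome, as a careful person would: the job done as asked, in the order asked, and still so for the second after the job is handed in, with the robot touching nothing.
It also fails if it takes over 43 s, if anything falls off the work surface, if the arm or the gripper's body presses on something with over 40 N, if the wrist force passes 120 N, or if a joint passes its speed limit or range.

## Working session

There is one attempt and no reset: what is moved stays moved. The work goes in short steps, Python scripts to look and compute and a tool call to move; the robot and the scene stay as the last step left them, time stands still between calls to the robot, and variables do not carry over. Pictures are saved under pics/ and viewed, at most 10 in all, crops included, and the job is handed in when it is done.

Besides the shell and the picture viewer there is one more tool, called after "Call:" by a JSON object that holds its "fn" and its "kwargs", one argument or row to a line. send_rows: Moves the arm, as the interface text tells. Its arguments: {"type":"object","properties":{"turn":{"type":"array"},"travel":{"type":"array"},"grip":{"type":"array"}},"required":["turn","travel","grip"]}

```bash
mkdir -p pics
python3 - <<'E'
from bench import manip
import cv2
print(manip.tips_ahead, manip.state())
for n in("scene","top"):
    c=manip.read_camera(n);print(n,c["fx"],c["fy"],c["cx"],c["cy"],c["R"],c["t"])
    cv2.imwrite(f"pics/{n}0.png",c["image"][:,:,::-1])
E
```

```text
0.0972 {'time_s': 0.0, 'qpos': array([-1.37252316e+00,  2.07412751e-01,  1.54295967e+00, -9.92273171e-07,
        1.39351868e+00, -1.50536707e-01]), 'joint_vel': array([ 0.00126882, -0.00074381, -0.00150115, -0.00085333, -0.00099544,
        0.00062215]), 'joint_efforts': array([ 1.31111334e-03, -3.70876336e+01, -2.81419677e+01,  7.00261141e-02,
        3.58350947e-02, -1.55734315e-04]), 'eef_pos': array([ 0.19637281, -0.53978866,  0.30149199]), 'tool_rot': array([-3.13932006e+00, -3.43728623e-04,  3.48809659e-01]), 'ft_force': array([ 0.18117681, -0.35376162,  0.18933806]), 'ft_torque': array([-0.03503345,  0.02455921, -0.01471974]), 'gripper_force': 0.0, 'grip_width': 0.09365531348294437}
scene 451.8744357805412 451.8744357805412 283.91758933448045 204.64396858114668 [[-0.44729637  0.8941486  -0.02059724]
 [ 0.55486524  0.25936129 -0.79047852]
 [-0.70146313 -0.36500686 -0.61214334]] [ 0.24272129 -0.29125639  1.15927453]
top 494.755765607752 494.755765607752 279.84868877196635 206.8482320014642 [[ 0.02008988 -0.99969395 -0.01443618]
 [-0.98304724 -0.0171192  -0.18255153]
 [ 0.18224852  0.01785888 -0.9830903 ]] [0.01835746 0.56046729 0.75699539]
```

View pics/scene0.png

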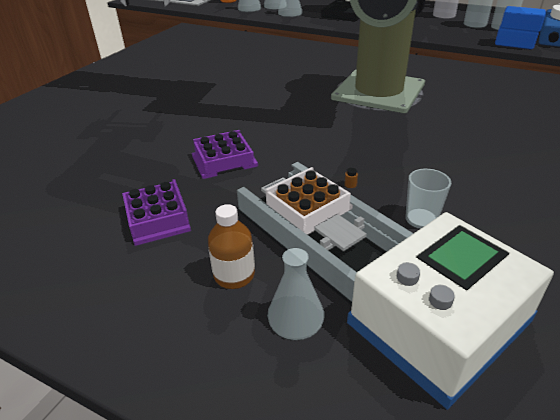

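View pics/top0.png

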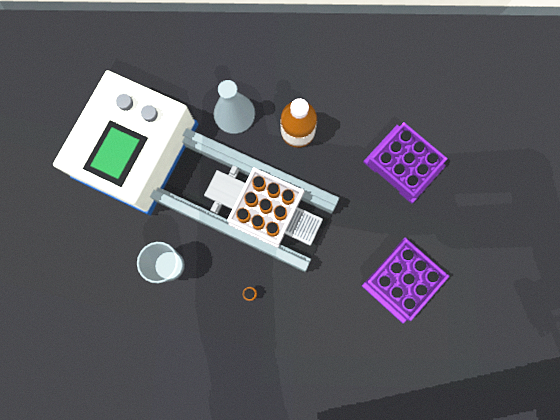

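The top view shows the white tray at (265,207), with the bare strip behind it at (305,226) and the warmer at (125,140). Other candidates are the purple trays at (407,162) and (407,280). I choose the white one in the track and will check it in an enlarged crop.

Run:
```python
import cv2
i=cv2.imread("pics/top0.png")[115:280,145:365]
cv2.imwrite("pics/top0c.png",cv2.resize(i,None,fx=3.6,fy=3.6,interpolation=cv2.INTER_CUBIC))
```

```text
(no output)
```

View pics/top0c.png

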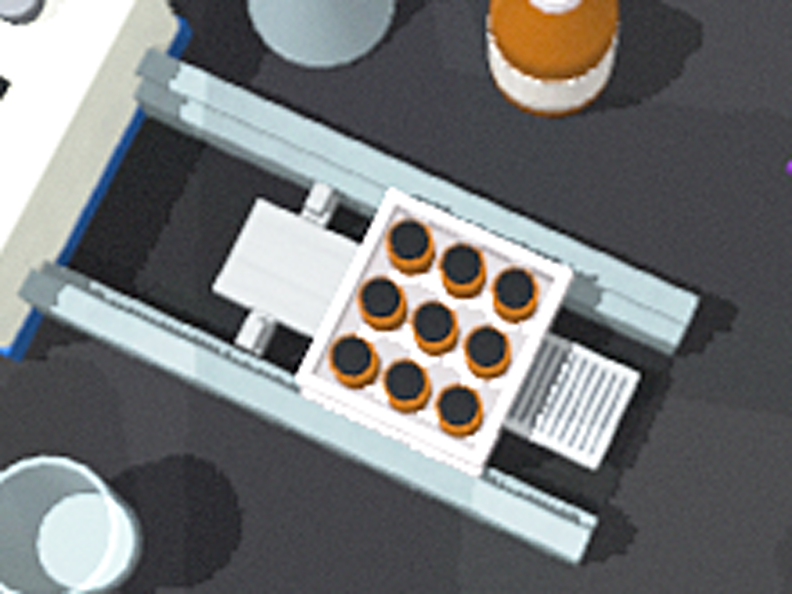

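The crop confirms the white tray on the rails, with the strip's rear end at crop corners (638,374) and (598,468), its front at (262,199) and (213,290), and the teeth at about (321,200) and (258,330). Next I fit the dock pose.

```bash
cat > h.py <<'E'
import numpy as np
from scipy.optimize import least_squares
def proj(c,X):
    p=X@c["R"].T+c["t"]; return p[:,:2]/p[:,2:]*[c["fx"],c["fy"]]+[c["cx"],c["cy"]]
def w(q,P):
    a=q[2];P=np.asarray(P,float);return np.c_[P[:,0]*np.cos(a)-P[:,1]*np.sin(a)+q[0],P[:,0]*np.sin(a)+P[:,1]*np.cos(a)+q[1],P[:,2]]
E
python3 - <<'E'
from h import *; from bench import manip
c=manip.read_camera("top")
D=np.array([[-170,-24,38],[-170,24,38],[26,-24,38],[26,24,38],[0,-35.5,43],[0,35.5,43]])/1e3
U=np.array([[638,374],[598,468],[262,199],[213,290],[321,200],[258,330]])/3.6+[145,115]
f=lambda q:(proj(c,w(q,D))-U).ravel()
r=least_squares(f,[.5,.1,1.2]);q=r.x;print(q,np.degrees(q[2]),f(q).reshape(-1,2).round(1).tolist())
# tray rear corners: one unknown x
V=np.array([[571,268],[482,472]])/3.6+[145,115]
g=lambda s:(proj(c,w(q,[[s[0],-.048,.072],[s[0],.048,.072]]))-V).ravel()
s=least_squares(g,[-.11]);print("tray x",s.x,g(s.x))
np.save("q.npy",q)
for x in(-.15,.014,.104):print(x,w(q,[[x,0,.024]]))
E
```

```text
[0.5912047  0.12166083 1.1483543 ] 65.79585505880306 [[1.1, 0.1], [0.1, 0.2], [-0.2, -0.1], [0.6, -0.2], [-0.1, -0.8], [-1.6, 0.7]]
tray x [-0.12321582] [ 0.87055212  0.51258237 -0.088288   -2.12576829]
-0.15 [[ 0.52970634 -0.01515274  0.024     ]]
0.014 [[0.59694454 0.13443009 0.024     ]]
0.104 [[0.63384355 0.21651823 0.024     ]]
```

Call:
{"fn": "send_rows", "kwargs": {
  "turn": [
    [0,0,6.3],
    [0,0,6.3],
    [0,0,6.3],
    [0,0,6.3],
    [0,0,6.3],
    [0,0,6.3],
    [0,0,6.4],
    [0,0,0],
    [0,0,0],
    [0,0,0],
    [0,0,0],
    [0,0,0]
  ],
  "travel": [
    [0,0,0],
    [0,0,0],
    [0,0,0],
    [0,0,0],
    [0,0,0],
    [0,0,0],
    [0,0,0],
    [0.005,-0.034,0],
    [0.005,-0.034,0],
    [0.005,-0.034,0],
    [0.005,-0.034,0],
    [0.005,-0.034,0]
  ],
  "grip": [0,0,0,0,0,0,0,0,0,0,0,0]
}}

```text
time_s: 1.15
eef_pos: [0.2894, -0.394, 0.3022]
tool_rot: [-3.141, 0.0, -0.423]
ft_force: [0.8, -0.1, -0.1]
grip_width: 0.0174
gripper_force: 0.0
```

Call:
{"fn": "send_rows", "kwargs": {
  "turn": [
    [0,0,0],
    [0,0,0],
    [0,0,0],
    [0,0,0],
    [0,0,0],
    [0,0,0],
    [0,0,0],
    [0,0,0],
    [0,0,0],
    [0,0,0],
    [0,0,0],
    [0,0,0]
  ],
  "travel": [
    [0.005,-0.034,0],
    [0.005,-0.034,0],
    [0.005,-0.034,0],
    [0.005,-0.034,0],
    [0.005,-0.034,0],
    [0.005,-0.034,0],
    [0.005,-0.034,0],
    [0.005,-0.034,0],
    [0.005,-0.034,0],
    [0.005,-0.034,0],
    [0.005,-0.034,0],
    [0,0,0]
  ],
  "grip": [0,0,0,0,0,0,0,0,0,0,0,0]
}}

```text
time_s: 2.15
eef_pos: [0.4945, -0.0726, 0.3025]
tool_rot: [-3.139, -0.0, -0.417]
ft_force: [-0.2, -0.2, -0.1]
grip_width: 0.0005
gripper_force: 0.0
```

```bash
cat >> h.py <<'E'
def rel(s):
    q=np.load("q.npy");a=q[2];d=s["eef_pos"][:2]-q[:2]
    print("t",s["time_s"],"dock xy",d@[np.cos(a),np.sin(a)],d@[-np.sin(a),np.cos(a)],"tip z",s["eef_pos"][2]-.0972,"yaw err deg",np.degrees(s["tool_rot"][2]-a)+90,s["tool_rot"],"F",s["ft_force"],s["grip_width"])
E
python3 - <<'E'
from h import *; from bench import manip
rel(manip.state())
E
```

```text
t 2.15 dock xy -0.21682332117181471 0.008585969920033413 tip z 0.20530781233860712 yaw err deg 0.3327211403304773 [-3.13879432e+00 -1.13641866e-04 -4.16634942e-01] F [-0.17630827 -0.18786326 -0.11940993] 0.0004922546255275908
```

Call:
{"fn": "send_rows", "kwargs": {
  "turn": [
    [0,0,0],
    [0,0,0],
    [0,0,0],
    [0,0,0],
    [0,0,0],
    [0,0,0],
    [0,0,0],
    [0,0,0],
    [0,0,0]
  ],
  "travel": [
    [0.004,-0.033,0],
    [0.004,-0.034,0],
    [0,0,0.03],
    [0,0,0.03],
    [0,0,0.03],
    [0,0,0.03],
    [0,0,0.025],
    [0,0,0],
    [0,0,0]
  ],
  "grip": [0,0,0,0,0,0,0,0,0]
}}

```text
time_s: 2.9
eef_pos: [0.526, -0.0194, 0.1562]
tool_rot: [3.14, 0.004, -0.423]
ft_force: [0.5, -0.2, 0.1]
grip_width: 0.0002
gripper_force: 0.0
```

Run:
```python
from h import *; from bench import manip
import cv2
rel(manip.state())
t=manip.read_camera("top")["image"][130:280,200:360,::-1]
s=manip.read_camera("scene")["image"][140:260,220:380,::-1]
f=lambda i:cv2.resize(i,None,fx=2.2*1.1,fy=2.2*1.1)
cv2.imwrite("pics/p1.png",cv2.hconcat([f(t),cv2.resize(s,(f(t).shape[1],f(t).shape[0]))]))
```

```text
t 2.9 dock xy -0.15540341790626347 0.0016515691845583509 tip z 0.05903754600009521 yaw err deg -0.03327984250410054 [ 3.14046973  0.0042877  -0.42302286] F [ 0.48409451 -0.21655966  0.09177459] 0.00019906320862773187
```

View pics/p1.png

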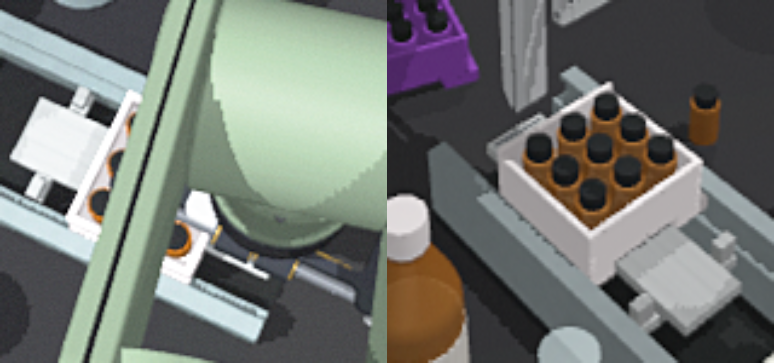

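The fingers are above the strip and behind the tray (scene pane, fingertips at about (515,105)), clear of everything else. Next I press down.

Call:
{"fn": "send_rows", "kwargs": {
  "turn": [
    [0,0,0],
    [0,0,0],
    [0,0,0],
    [0,0,0],
    [0,0,0],
    [0,0,0],
    [0,0,0],
    [0,0,0],
    [0,0,0]
  ],
  "travel": [
    [0.001,0,0.006],
    [0,0,0.006],
    [0,0,0.006],
    [0,0,0.006],
    [0,0,0.006],
    [0,0,0.004],
    [0,0,0.002],
    [0,0,0],
    [0,0,0]
  ],
  "grip": [0,0,0,0,0,0,0,0,0]
}}

```text
time_s: 3.75
eef_pos: [0.5288, -0.0198, 0.1222]
tool_rot: [-3.142, -0.001, -0.423]
ft_force: [-0.6, 0.4, 7.0]
grip_width: 0.0004
gripper_force: 3.5
```

Run:
```python
from h import *; from bench import manip
rel(manip.state())
```

```text
t 3.75 dock xy -0.15458524750344232 -0.0011205275567152135 tip z 0.02504904742979358 yaw err deg -0.003431397976797257 [-3.14155506e+00 -9.39626257e-04 -4.22501911e-01] F [-0.55943349  0.43698332  6.97955414] 0.00041364683099871525
```

Call:
{"fn": "send_rows", "kwargs": {
  "turn": [
    [0,0,0],
    [0,0,0],
    [0,0,0],
    [0,0,0]
  ],
  "travel": [
    [0,0,0.0015],
    [0,0,0.0015],
    [0,0,0],
    [0,0,0]
  ],
  "grip": [0,0,0,0]
}}

```text
time_s: 4.08
eef_pos: [0.529, -0.0198, 0.121]
tool_rot: [3.141, -0.001, -0.422]
ft_force: [-6.0, -0.2, 17.1]
grip_width: 0.0006
gripper_force: 8.9
```

Call:
{"fn": "send_rows", "kwargs": {
  "turn": [
    [0,0,0],
    [0,0,0],
    [0,0,0],
    [0,0,0],
    [0,0,0],
    [0,0,0],
    [0,0,0],
    [0,0,0],
    [0,0,0],
    [0,0,0],
    [0,0,0],
    [0,0,0]
  ],
  "travel": [
    [0,-0.003,0],
    [0,-0.003,0],
    [0,-0.003,0],
    [0,-0.003,0],
    [0,-0.003,0],
    [0,-0.003,0],
    [0,-0.003,0],
    [0,-0.003,0],
    [0,-0.003,0],
    [0,-0.003,0],
    [0,-0.003,0],
    [0,-0.003,0]
  ],
  "grip": [0,0,0,0,0,0,0,0,0,0,0,0]
}}

```text
time_s: 5.08
eef_pos: [0.5435, 0.0084, 0.1212]
tool_rot: [3.132, -0.004, -0.42]
ft_force: [-7.9, -16.0, 18.7]
grip_width: 0.0005
gripper_force: 10.3
```

Run:
```python
from h import *; from bench import manip
rel(manip.state())
import cv2
s=manip.read_camera("scene")["image"][130:270,220:400,::-1]
cv2.imwrite("pics/p2.png",cv2.resize(s,None,fx=4,fy=4,interpolation=cv2.INTER_CUBIC))
```

```text
t 5.0833 dock xy -0.12288834219750881 -0.002925305341441789 tip z 0.023993230964317325 yaw err deg 0.1272759061783404 [ 3.13161035 -0.00364984 -0.42022064] F [ -7.85291789 -15.99512029  18.66961073] 0.0005175900616074682
```

View pics/p2.png

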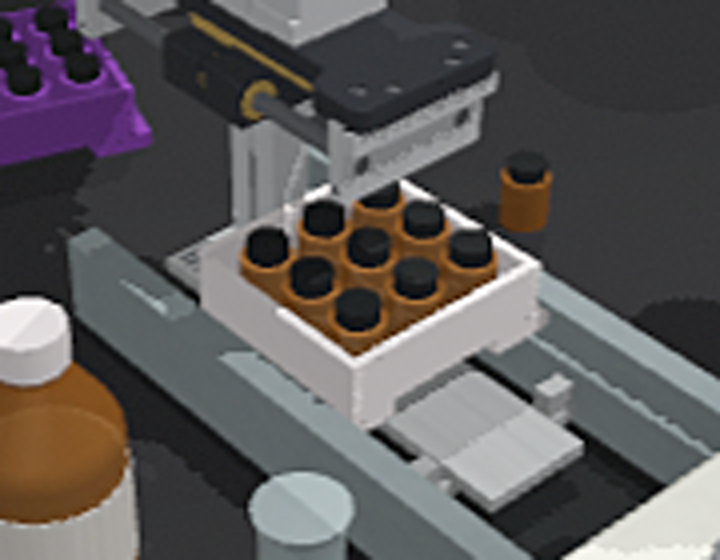

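The tray is being pushed (fingers at its rear wall), the teeth are down, and the vial and flask are untouched. I carry on.

Call:
{"fn": "send_rows", "kwargs": {
  "turn": [
    [0,0,0],
    [0,0,0],
    [0,0,0],
    [0,0,0],
    [0,0,0],
    [0,0,0],
    [0,0,0],
    [0,0,0],
    [0,0,0],
    [0,0,0],
    [0,0,0],
    [0,0,0]
  ],
  "travel": [
    [-0.001,-0.004,0],
    [-0.001,-0.004,0],
    [0,-0.004,0],
    [0,-0.004,0],
    [0,-0.004,0],
    [0,-0.004,0],
    [0,-0.004,0],
    [0,-0.004,0],
    [0,-0.004,0],
    [0,-0.004,0],
    [0,-0.004,0],
    [0,-0.004,0]
  ],
  "grip": [0,0,0,0,0,0,0,0,0,0,0,0]
}}

```text
time_s: 6.13
eef_pos: [0.5615, 0.0524, 0.1213]
tool_rot: [3.131, -0.004, -0.42]
ft_force: [-7.5, -16.5, 19.1]
grip_width: 0.0005
gripper_force: 11.1
```

Run:
```python
from h import *; from bench import manip
rel(manip.state())
import cv2
s=manip.read_camera("scene")["image"][130:270,220:400,::-1]
cv2.imwrite("pics/p3.png",cv2.resize(s,None,fx=4,fy=4,interpolation=cv2.INTER_CUBIC))
```

```text
t 6.1333 dock xy -0.07534196640079603 -0.0012659410228892237 tip z 0.024051512530399374 yaw err deg 0.11212365647638478 [ 3.13067497 -0.0039731  -0.42048509] F [ -7.48710511 -16.47007645  19.08154815] 0.0005062773600021001
```

View pics/p3.png

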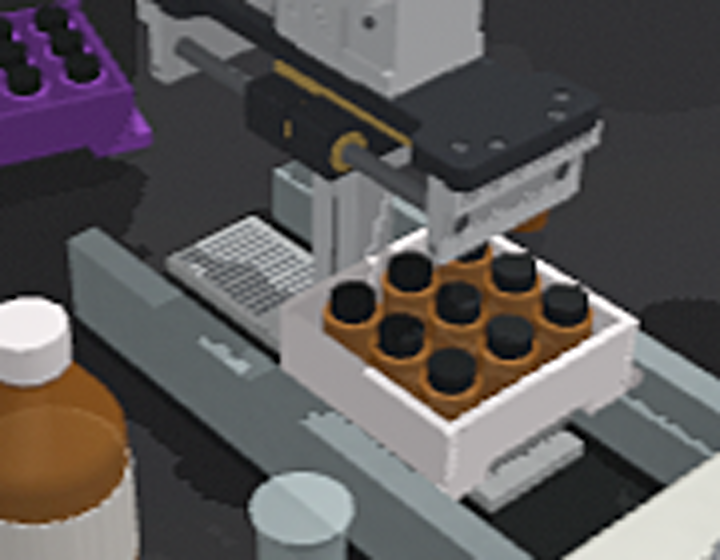

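The tray's front is now over the teeth, which are staying down (tip z 24 mm). I carry on.

Call:
{"fn": "send_rows", "kwargs": {
  "turn": [
    [0,0,0],
    [0,0,0],
    [0,0,0],
    [0,0,0],
    [0,0,0],
    [0,0,0],
    [0,0,0],
    [0,0,0],
    [0,0,0],
    [0,0,0],
    [0,0,0],
    [0,0,0]
  ],
  "travel": [
    [0,-0.004,0],
    [-0.001,-0.004,0],
    [0,-0.004,0],
    [0,-0.004,0],
    [0,-0.004,0],
    [0,-0.004,0],
    [0,-0.004,0],
    [0,-0.004,0],
    [0,-0.004,0],
    [0,-0.004,0],
    [0,-0.004,0],
    [0,-0.004,0]
  ],
  "grip": [0,0,0,0,0,0,0,0,0,0,0,0]
}}

```text
time_s: 7.18
eef_pos: [0.581, 0.0963, 0.1214]
tool_rot: [3.131, -0.006, -0.421]
ft_force: [-5.0, -17.5, 17.4]
grip_width: 0.0004
gripper_force: 10.9
```

Run:
```python
from h import *; from bench import manip
rel(manip.state())
```

```text
t 7.1833 dock xy -0.0273121862808047 -0.0010945420765821469 tip z 0.024151035315312222 yaw err deg 0.07065148759924966 [ 3.13131113 -0.00572544 -0.42120892] F [ -5.02844037 -17.49720283  17.35488437] 0.0003961592484111562
```

Call:
{"fn": "send_rows", "kwargs": {
  "turn": [
    [0,0,0],
    [0,0,0],
    [0,0,0],
    [0,0,0],
    [0,0,0],
    [0,0,0],
    [0,0,0],
    [0,0,0],
    [0,0,0]
  ],
  "travel": [
    [0,-0.003,0],
    [0,-0.003,0],
    [0,-0.003,0.0005],
    [0,-0.003,0],
    [0,-0.003,0],
    [0,-0.003,0],
    [0,-0.003,0],
    [0,-0.003,0],
    [0,-0.001,0]
  ],
  "grip": [0,0,0,0,0,0,0,0,0]
}}

```text
time_s: 7.93
eef_pos: [0.5911, 0.1187, 0.1213]
tool_rot: [3.13, -0.005, -0.421]
ft_force: [-6.3, -18.7, 20.0]
grip_width: 0.0005
gripper_force: 12.6
```

Run:
```python
from h import *; from bench import manip
rel(manip.state())
```

```text
t 7.9333 dock xy -0.0027564783202667364 -0.0010980744905339027 tip z 0.024101767219314174 yaw err deg 0.07951098912197097 [ 3.13015178 -0.00531184 -0.42105429] F [ -6.29852411 -18.68092158  20.01195741] 0.0005318519298724815
```

Call:
{"fn": "send_rows", "kwargs": {
  "turn": [
    [0,0,0],
    [0,0,0],
    [0,0,0],
    [0,0,0]
  ],
  "travel": [
    [0,-0.0015,0],
    [0,-0.0015,0],
    [0,-0.001,0],
    [0,0,0]
  ],
  "grip": [0,0,0,0]
}}

```text
time_s: 8.27
eef_pos: [0.5927, 0.1222, 0.1213]
tool_rot: [3.13, -0.005, -0.421]
ft_force: [-5.9, -19.2, 19.9]
grip_width: -0.0001
gripper_force: 11.9
```

Call:
{"fn": "send_rows", "kwargs": {
  "turn": [
    [0,0,0],
    [0,0,0],
    [0,0,0]
  ],
  "travel": [
    [0,-0.001,0],
    [0,-0.001,0],
    [0,0,0]
  ],
  "grip": [0,0,0]
}}

```text
time_s: 8.52
eef_pos: [0.5935, 0.124, 0.1213]
tool_rot: [3.13, -0.005, -0.421]
ft_force: [-6.9, -18.8, 19.9]
grip_width: 0.0006
gripper_force: 12.0
```

Run:
```python
from h import *; from bench import manip
rel(manip.state())
import cv2
s=manip.read_camera("scene")["image"][150:300,240:420,::-1]
cv2.imwrite("pics/p4.png",cv2.resize(s,None,fx=4,fy=4,interpolation=cv2.INTER_CUBIC))
```

```text
t 8.5167 dock xy 0.0030323524192038672 -0.001132157749777254 tip z 0.024138829764944983 yaw err deg 0.0674891189954252 [ 3.13011623 -0.00523224 -0.42126411] F [ -6.92046896 -18.77614123  19.88155104] 0.0006253559636719169
```

View pics/p4.png

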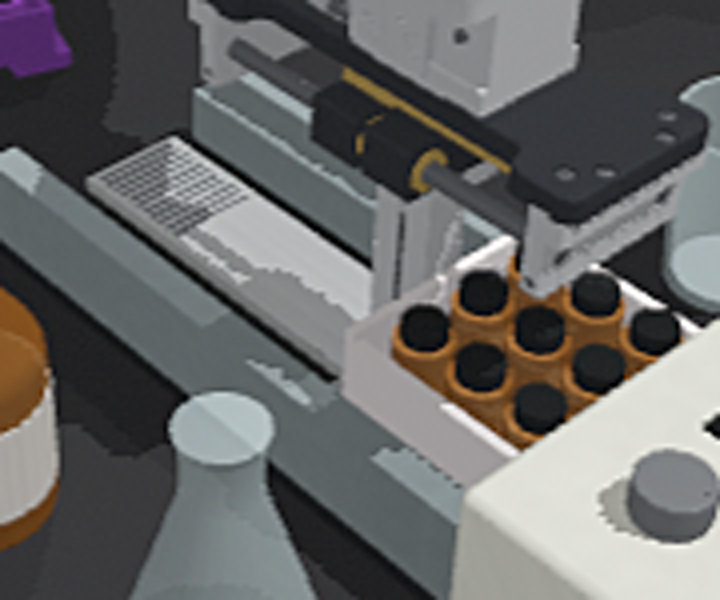

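The tray is near the warmer but there is no stop force yet, so I keep creeping.

Call:
{"fn": "send_rows", "kwargs": {
  "turn": [
    [0,0,0],
    [0,0,0],
    [0,0,0]
  ],
  "travel": [
    [0,-0.001,0],
    [0,-0.001,0],
    [0,0,0]
  ],
  "grip": [0,0,0]
}}

```text
time_s: 8.82
eef_pos: [0.5942, 0.1255, 0.1213]
tool_rot: [3.13, -0.005, -0.421]
ft_force: [-6.3, -21.2, 20.2]
grip_width: 0.0006
gripper_force: 16.0
```

Call:
{"fn": "send_rows", "kwargs": {
  "turn": [
    [0,0,0],
    [0,0,0],
    [0,0,0]
  ],
  "travel": [
    [0,-0.001,0],
    [0,-0.001,0],
    [0,0,0]
  ],
  "grip": [0,0,0]
}}

```text
time_s: 9.07
eef_pos: [0.5943, 0.1257, 0.1213]
tool_rot: [3.126, -0.004, -0.421]
ft_force: [-10.6, -26.1, 22.8]
grip_width: 0.0003
gripper_force: 21.5
```

Force rises and motion has stopped: the tray is home. I back off while still pressing, then lift.

Call:
{"fn": "send_rows", "kwargs": {
  "turn": [
    [0,0,0],
    [0,0,0],
    [0,0,0],
    [0,0,0],
    [0,0,0],
    [0,0,0]
  ],
  "travel": [
    [0,0.004,0],
    [0,0.004,0],
    [0,0.004,0],
    [0,0.004,0],
    [0,0.004,0],
    [0,0,0]
  ],
  "grip": [0,0,0,0,0,0]
}}

```text
time_s: 9.57
eef_pos: [0.5895, 0.1167, 0.1214]
tool_rot: [-3.134, -0.008, -0.424]
ft_force: [2.6, 2.5, 9.5]
grip_width: 0.0007
gripper_force: 4.8
```

Run:
```python
from h import *; from bench import manip
rel(manip.state())
import cv2
s=manip.read_camera("scene")["image"][150:300,240:420,::-1]
cv2.imwrite("pics/p5.png",cv2.resize(s,None,fx=4,fy=4,interpolation=cv2.INTER_CUBIC))
```

```text
t 9.5667 dock xy -0.0051881587965492155 -0.00043960001433769336 tip z 0.02423570961315423 yaw err deg -0.07158147715746566 [-3.13436925 -0.00770142 -0.42369135] F [2.58422148 2.54164855 9.45762665] 0.0007083116717142568
```

View pics/p5.png

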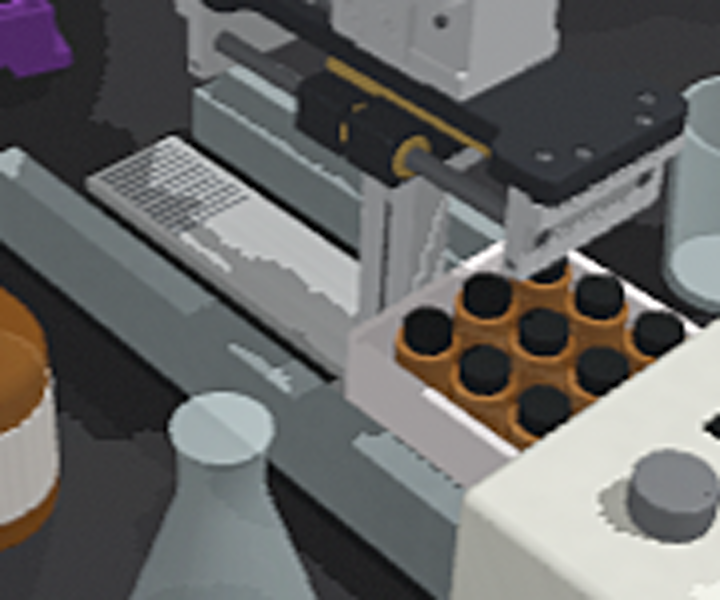

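The fingers have moved away and the tray stayed home. Next I lift.

Call:
{"fn": "send_rows", "kwargs": {
  "turn": [
    [0,0,0],
    [0,0,0],
    [0,0,0],
    [0,0,0],
    [0,0,0],
    [0,0,0],
    [0,0,0],
    [0,0,0],
    [0,0,0],
    [0,0,0],
    [0,0,0],
    [0,0,0]
  ],
  "travel": [
    [0,0.003,-0.004],
    [0,0,-0.006],
    [0,0,-0.006],
    [0,0,-0.01],
    [0,0,-0.02],
    [0,0,-0.03],
    [0,0,-0.03],
    [0,0,-0.03],
    [0,0,-0.03],
    [0,0.03,0],
    [0,0.03,0],
    [0,0.03,0]
  ],
  "grip": [0,0,0,0,0,0,0,0,0,0,0,0]
}}

```text
time_s: 10.62
eef_pos: [0.5464, 0.0303, 0.2841]
tool_rot: [3.14, 0.001, -0.421]
ft_force: [-0.1, 0.2, 0.1]
grip_width: 0.0007
gripper_force: 0.0
```

Call:
{"fn": "send_rows", "kwargs": {
  "turn": [
    [0,0,0],
    [0,0,0],
    [0,0,0],
    [0,0,0],
    [0,0,0],
    [0,0,0],
    [0,0,0],
    [0,0,0],
    [0,0,0],
    [0,0,0]
  ],
  "travel": [
    [0,0.03,0],
    [0,0.03,0],
    [0,0.03,0],
    [0,0.03,0],
    [0,0.03,0],
    [0,0.03,0],
    [0,0.03,0],
    [0,0.03,0],
    [0,0,0],
    [0,0,0]
  ],
  "grip": [0,0,0,0,0,0,0,0,0,0]
}}

```text
time_s: 11.45
eef_pos: [0.4479, -0.1887, 0.2833]
tool_rot: [-3.141, 0.003, -0.426]
ft_force: [-0.2, 0.0, 0.5]
grip_width: 0.0003
gripper_force: 0.0
```

Run:
```python
from h import *; from bench import manip
rel(manip.state())
import cv2
t=manip.read_camera("top")["image"][60:300,60:360,::-1]
s=manip.read_camera("scene")["image"][120:330,200:420,::-1]
cv2.imwrite("pics/p6.png",cv2.hconcat([cv2.resize(t,(400,320)),cv2.resize(s,(400,382))[:320]]))
cv2.imwrite("pics/p7.png",cv2.resize(t[50:180,60:220],None,fx=4,fy=4,interpolation=cv2.INTER_CUBIC))
```

```text
t 11.45 dock xy -0.34183842563208394 0.0034134221909825247 tip z 0.1861094230608477 yaw err deg -0.20395266210154261 [-3.14109291e+00  2.86371843e-03 -4.26001667e-01] F [-0.18787316  0.01213183  0.46375824] 0.00027360204119834504
```

View pics/p6.png

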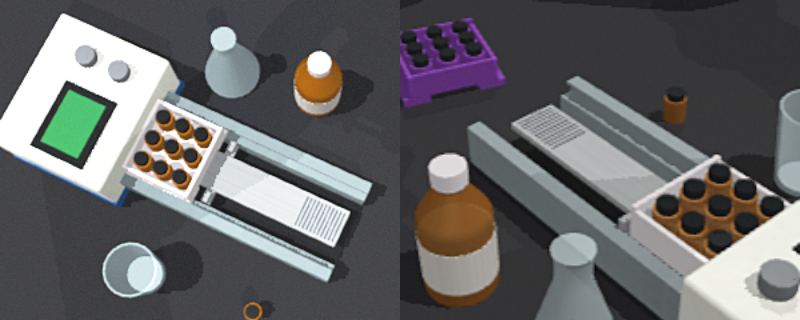

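View pics/p7.png

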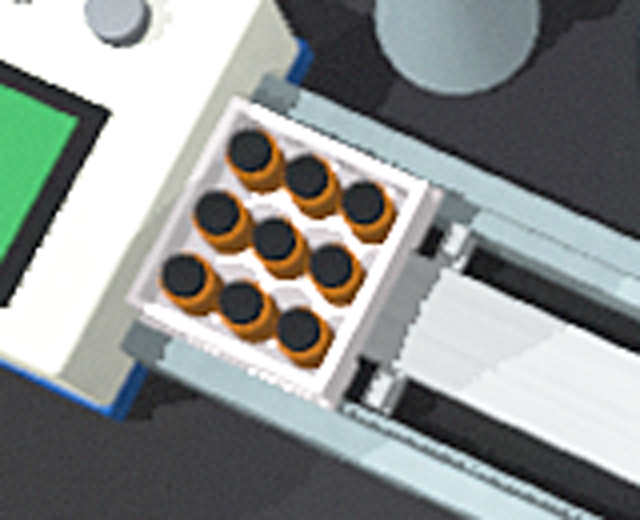

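Run:
```python
from h import *; from bench import manip
c=manip.read_camera("top");q=np.load("q.npy")
for x in(.004,.014):
  print(x,((proj(c,w(q,[[x,-.048,.072],[x,.048,.072],[x,-.048,.042],[x,.048,.042]]))-[120,110])*4).round().tolist())
for z in(.043,.029):print("teeth",z,((proj(c,w(q,[[0,-.0355,z],[0,.0355,z]]))-[120,110])*4).round().tolist())
c=manip.read_camera("scene")
for z in(.038,.024):print("strip",z,((proj(c,w(q,[[-.17,-.024,z],[-.17,.024,z]]))-[200,120])*400/220+[400,0]).round().tolist())
```

```text
0.004 [[454.0, 190.0], [347.0, 400.0], [461.0, 210.0], [358.0, 413.0]]
0.014 [[432.0, 180.0], [325.0, 390.0], [440.0, 200.0], [337.0, 403.0]]
teeth 0.043 [[456.0, 239.0], [380.0, 390.0]]
teeth 0.029 [[460.0, 247.0], [385.0, 396.0]]
strip 0.038 [[510.0, 121.0], [550.0, 102.0]]
strip 0.024 [[511.0, 133.0], [550.0, 114.0]]
```

The rear wall's top edge, at (430,180) and (322,393), matches x = +14 mm, so the tray is home. The strip's end corners, at (512,122) and (549,104), match the "up" position. The bystanders have not moved.

```bash
python3 -c "
from bench import manip
print(manip.sign_off())"
```

```text
the job is handed in; nothing more can be done
None
```

The tray is fully home against the warmer with the catch teeth sprung up behind it, the bystanders look unmoved in the pictures, the arm is clear, and I handed the job in after about 12 s on the robot's clock (limit 43 s).

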